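Draw the paddle stirrer from its sleeve

ROBOT

A 6-joint arm with a two-finger parallel gripper is mounted at the origin on the work surface. World frame = base frame: x ahead of the robot, y to its left, z up, the work surface at z = 0. Lengths are in m, angles in rad, forces in N, time in s.
With the tool pointing down it reaches from about 0.375 to 0.925 m from the base axis. Payload 5.7 kg.
Tool frame: the origin (TCP) lies between the finger pads; the fingertips stand 22 mm ahead of it and the grasp point (between the pads) lies 3 mm ahead of it; y points along the fingers, z is the direction in which the jaws open and shut, and the axes are right-handed (so a half turn about y gives the same grasp; the last joint's range is limited). The gripper opens to 85 mm and grips with 20 to 120 N. Pads are 22 mm wide; open, the fingers measure 114 mm over their backs; the gripper's body (76 mm by 85 mm) begins 54 mm behind the grasp point. The pads swing forward as they close: fully open they stand 13 mm farther back than shut.
Start: joints at [-1.301, 0.359, 1.51, -0, 1.272, -0.115], TCP at [0.225, -0.556, 0.253] pointing down, gripper open.
Joint ranges: [-2.97, 2.97], [-1.01, 2.36], [0.21, 2.38], [-0.96, 4.11], [0.2, 2.71], [-2.98, 2.98]. Speed limits (rad/s): [2.39, 2.39, 3.14, 3.14, 3.14, 3.14].

INTERFACE

Orientations are given as a unit quaternion [x, y, z, w].
In Python, from rig import arm, imaging gives the robot as it stands.
- The arm moves only by the tool arm_command, never from a script. Its argument "commands" is a list of rows, each a list of 2 entries, a list of its own where there are three numbers: the shift along the tool's x, y, z in mm, then the turn about the tool's y in rad. A call has 1 to 10 rows; each row shifts and turns the commanded pose from where the row before left it, along the tool's axes as they then stand; what a row does not reach is not made up. A row lasts 1/8 s, in which the tool goes at most 62.5 mm and 10.7 degrees, less where a joint would pass 70% of its speed; a pose out of reach is approached as far as the arm can. A call is refused whole if a number of a shift passes 62.5 or a number of a turn 0.188, either way. A call with a gripper value outside its range is refused whole. "hand" is the closure, from -1 (fully open) to 1 (shut), so that 0 is half open, set as the call begins (left out, the last holds). The fingers move at their own pace and stop on an object; "newtons" is the grip in N (left out, the last holds). Time passes only in rows, so rows that do not move let the fingers close. It gives the time, the measured TCP pose, the force and the opening at its end, in the units of the state.
- arm.sense(): the state, without advancing time (a new reading comes with each control period).
- imaging.get_image(name): name is "scene" or "top"; returns a dict with "color" (480x640x3 uint8, blue, green, red), "K" (3x3 intrinsics, pixels), "rvec" (rotation vector, rad) and "tvec" (3), from world to camera coordinates, as OpenCV has them. Camera axes: x right, y down, z forward; pixel columns grow to the right and rows downward; lengths in m; the calibration is good to about 2 mm. A picture is of the moment at which its call begins. There is no depth.
- arm.hand_in(): hands the job in, once; it reports no verdict.
The state is a dict: "clock": time; "joint_pos": joint angles; "qd": joint speeds; "tau": joint torques, N m; "position": TCP position; "tool_rot": TCP orientation; "wrist_force": force on the tool from outside, world axes, zero at the start; "wrist_torque": the same for the moment, N m; "finger_gap": finger opening in m.
Only numpy, scipy, OpenCV 4.12 (cv2) and the standard library are available. Lean on these libraries where they do the work, as an engineer would, in place of code of your own. Each camera call takes 0.05 s, during which the arm holds its last target.

TASK

The paddle stirrer, the one with the flat rectangular blade, is due for washing. Draw it straight up out of its sleeve in the storage rack, keeping it upright, then lower it blade up into the tall narrow steel pot until its foot reaches the pot's floor, and only then let it go. Leave the toothed-disc stirrer in its sleeve and keep the pot standing.

Things in the scene. Friction and masses are not known exactly. Their poses are not given: they have to be found in the camera images.
- paddle: steel paddle stirrer, about 0.3 kg, the thing to move: upright round shaft 16 mm thick, 120 mm long, topped by a flat blade 46 mm wide, 8 mm thick, 40 mm tall (120 to 160 mm above the foot). Origin: centre of the foot; z up the shaft, y along the blade's width, x through its thickness (grip across x). Stands loose in a rack sleeve, free once 60 mm up; little friction.
- disc: shorter steel disc stirrer with the same 16 mm shaft, on its upper end a round toothed disc 47 mm across, overall 105 mm tall (its top 115 mm above the table); it stays in its sleeve. Origin: centre of the foot, z up the shaft.
- rack: fixed aluminium block, 60 mm (x) by 270 mm (y) by 70 mm high, with three round sleeves in a row along its y at -95, 0 and 95 mm, bore 17.5 mm, 60 mm deep (floor 10 mm above the table). They hold the paddle stirrer, the disc stirrer and a low grey plastic plug, in any order. Origin: centre of its underside, z up.
- pot: tall narrow open cylindrical steel pot, 0.9 kg, standing loose on the table: 60 mm outer and 54 mm inner diameter, 100 mm high, floor 6 mm thick. Origin: centre of its underside, z up. A stirrer let go in it leans against the rim by up to about 22 degrees.

How it is judged:
On the way, in this order (a step that is already met when the one before it is completed fails the run):
1. the paddle stirrer is drawn wholly out of its sleeve, upright within 15 degrees (z of paddle in the frame of rack above 0.072 m and angle between paddle's own z axis and vertical below 0.26 rad), for 0.1 s.
2. still held by the fingers, its foot is inside the pot within 25 mm of the pot's floor (horizontal distance between paddle and pot below 0.03 m and z of paddle in the frame of pot below 0.031 m and contact force between the fingers and paddle above 0.5 N), for 0.05 s.
At the end, for the whole second after the job is handed in: The paddle stirrer stands released and at rest in the pot, blade up (leaning by less than 34 degrees), its foot on the pot's floor (within about 20 mm); the pot stands upright within 10 degrees and the disc stirrer is still in its sleeve (foot moved less than 20 mm) (horizontal distance between paddle and pot below 0.03 m and z of paddle in the frame of pot below 0.025 m and angle between paddle's own z axis and vertical below 0.6 rad and angle between pot's own z axis and vertical below 0.17 rad and linear speed of paddle below 0.05 m/s and contact force between the fingers and paddle below 0.1 N and distance of disc from where it was at the start of the episode below 0.02 m); the robot touches nothing.
It fails at once if the disc stirrer is pulled from its sleeve (its foot moves over 30 mm) (distance of disc from where it was at the start of the episode above 0.03 m).
It fails at once if the pot is knocked over (tilts beyond 35 degrees) (angle between pot's own z axis and vertical above 0.6 rad).
It also fails if it takes over 45 s, if anything falls off the work surface, if the arm or the gripper's body presses on something with over 40 N, if the wrist force passes 120 N, or if a joint passes its speed limit or range.

## Working session

There is one attempt and no reset: what is moved stays moved. The work goes in short steps, Python scripts to look and compute and a tool call to move; the robot and the scene stay as the last step left them, time stands still between calls to the robot, and variables do not carry over. Pictures are saved under pics/ and viewed, and the job is handed in when it is done.

Besides the shell and the picture viewer there is one more tool, called after ">>>" by a JSON object that holds its "op" and its "data". arm_command: Moves the arm, as the interface text tells. Its arguments: {"type":"object","properties":{"commands":{"type":"array"},"hand":{"type":"number"},"newtons":{"type":"number"}},"required":["commands"]}

```bash
mkdir -p pics; ls; python3 - <<'E'
from rig import arm, imaging
import cv2
s=arm.sense();print(s['clock'],s['position'],s['tool_rot'],s['finger_gap'])
for n in("scene","top"):
    d=imaging.get_image(n);cv2.imwrite(f"pics/{n}0.png",d["color"]);print(d["K"],d["rvec"],d["tvec"])
    import numpy as np;np.savez(f"pics/{n}0.npz",**d)
E
```

```text
pics
0.0 [ 0.22504003 -0.55550856  0.25246026] [-0.1352516   0.69470996 -0.6934102   0.13515682] 0.08531281670088141
[[502.60019317   0.         320.67655509]
 [  0.         502.60019317 242.31886861]
 [  0.           0.           1.        ]] [ 1.06711433  2.57033558 -0.799701  ] [ 0.35990962 -0.28986971  0.9943844 ]
[[436.21575448   0.         321.26553308]
 [  0.         436.21575448 233.95914334]
 [  0.           0.           1.        ]] [ 2.15923247 -2.10897722  0.14048294] [-0.02494229  0.51620487  0.645605  ]
```

View pics/scene0.png

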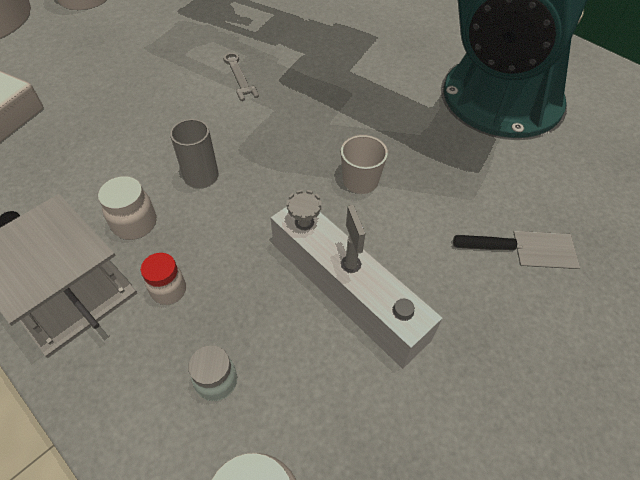

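View pics/top0.png

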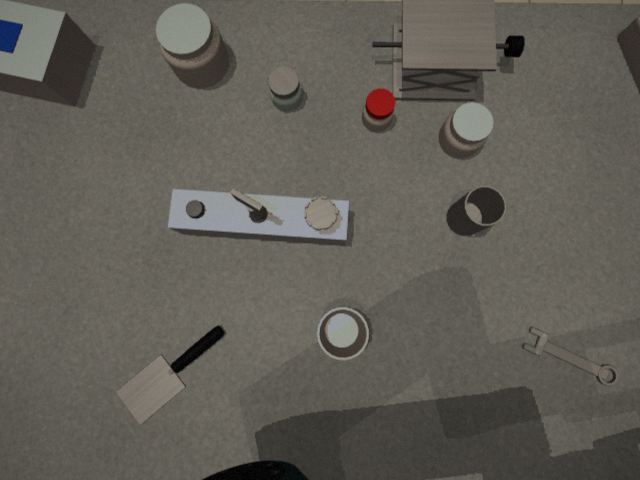

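Scene: the paddle is in the middle sleeve (top ≈(250,200), scene ≈(355,235)), and the disc is at top (321,213). The plug is at (195,209), and the dark narrow pot is at top (485,207), scene (195,155). Next I'll measure these.

```bash
cat > h.py <<'E'
import numpy as np,cv2
def load(n): return dict(np.load(f"pics/{n}.npz"))
def ray(d,uv):
    R=cv2.Rodrigues(d['rvec'])[0]; p=cv2.undistortPoints(np.array([[uv]],float),d['K'],None)[0,0]
    return -R.T@d['tvec'].ravel(), R.T@np.array([*p,1])
def onz(d,uv,z):
    o,r=ray(d,uv); return o+r*(z-o[2])/r[2]
def proj(d,X): return cv2.projectPoints(np.array(X,float).reshape(-1,3),d['rvec'],d['tvec'],d['K'],None)[0][:,0]
E
python3 - <<'E'
from h import *
t=load("top0");s=load("scene0")
for d,nm,(a,b,c,e) in((t,"t",(160,180,360,250)),(s,"s",(260,180,450,370)),(t,"tp",(435,170,525,245)),(s,"sp",(160,110,230,195))):
    im=d['color'][b:e,a:c]; k=min(800//(c-a),600//(e-b)); cv2.imwrite(f"pics/z_{nm}.png",cv2.resize(im,None,fx=k,fy=k,interpolation=cv2.INTER_CUBIC));print(nm,k)
im=t['color'].astype(int)
m=((im[...,0]-im[...,2]>8)&(im.sum(2)>350)).astype(np.uint8)
n,l,st,ce=cv2.connectedComponentsWithStats(m)
for i in np.argsort(-st[1:,4])[:5]+1: print(st[i],ce[i])
E
```

```text
t 4
s 3
tp 8
sp 7
[ 168  200  181   40 2945] [256.17657046 221.37385399]
[172 190  54  13 311] [193.65594855 195.62700965]
[328 315  24  19 204] [337.22058824 322.3627451 ]
[285 198  26   7 107] [297.88785047 200.71028037]
[287 206   5   3   7] [289.14285714 206.71428571]
```

```bash
python3 - <<'E'
from h import *
for n in("t","tp"):
    im=cv2.imread(f"pics/z_{n}.png");print(im.shape)
E
```

```text
(280, 800, 3)
(600, 720, 3)
```

View pics/z_t.png

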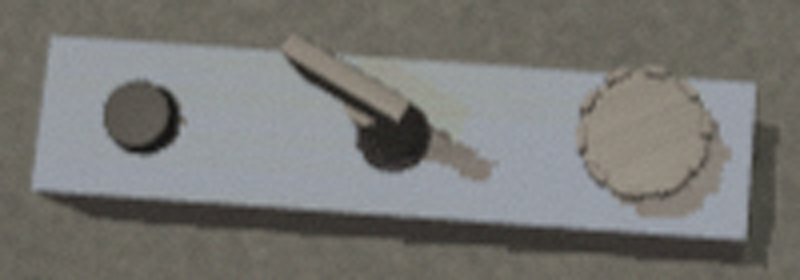

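View pics/z_tp.png

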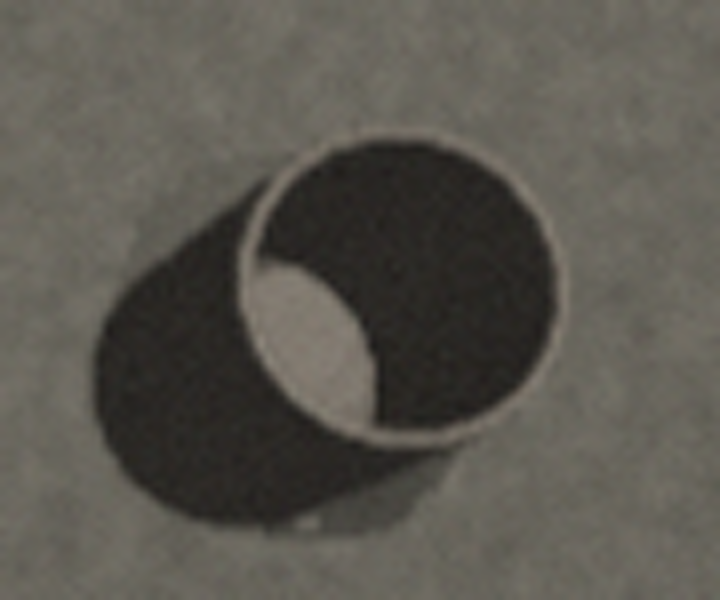

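View pics/z_s.png

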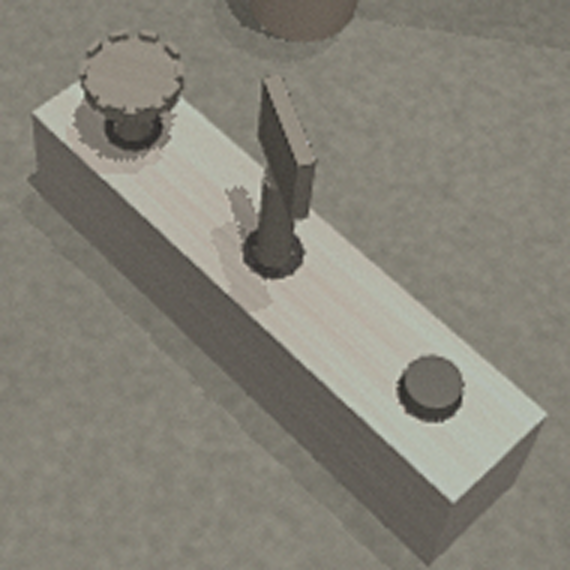

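View pics/z_sp.png

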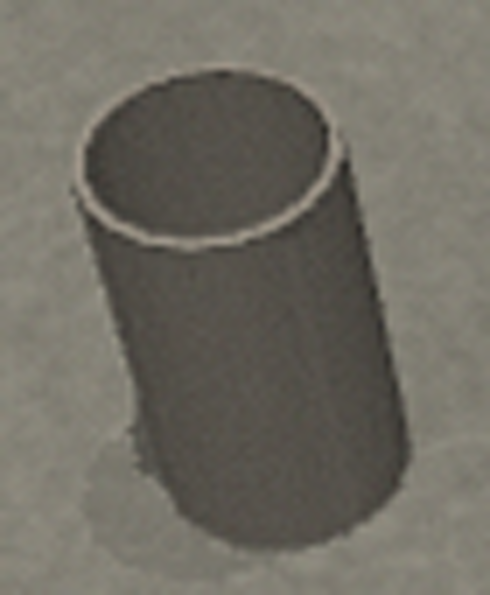

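```bash
python3 - <<'E'
from h import *
t=load("top0");s=load("scene0")
def T(p,k,o): return ((p[0]+.5)/k-.5+o[0],(p[1]+.5)/k-.5+o[1])
C=np.array([onz(t,T(p,4,(160,180)),.07) for p in((52,36),(755,83),(745,241),(33,190))])
print("rack",C.round(4),np.linalg.norm(np.diff(C[[0,1,2,3,0]],axis=0),axis=1),C.mean(0))
Cs=np.array([onz(s,T(p,3,(260,180)),.07) for p in((33,113),(454,502),(547,414))])
print("rack scene",Cs.round(4),np.linalg.norm(np.diff(Cs,axis=0),axis=1),(Cs[0]+Cs[2])/2)
for d,k,o,P in((t,4,(160,180),((298,35),(412,103),(400,121),(283,48))),(s,3,(260,180),((265,80),(280,76),(316,158),(302,166)))):
    B=np.array([onz(d,T(p,k,o),.17) for p in P]);print("blade",B.round(4),np.linalg.norm(np.diff(B[[0,1,2,3,0]],axis=0),axis=1),B.mean(0))
for d,k,o,pts in((t,8,(435,170),((400,127),(400,447),(240,287),(566,287))),(s,7,(160,110),((225,67),(193,248),(77,172),(343,143)))):
    B=np.array([onz(d,T(p,k,o),.1) for p in pts]);print("pot",B.round(4),np.linalg.norm(B[0]-B[1]),np.linalg.norm(B[2]-B[3]),B[:2].mean(0),B[2:].mean(0))
E
```

```text
rack [[ 0.577   0.2157  0.07  ]
 [ 0.5642 -0.0532  0.07  ]
 [ 0.5038 -0.0504  0.07  ]
 [ 0.5172  0.2183  0.07  ]] [0.26915021 0.06045079 0.26904266 0.05984926] [0.54055148 0.0826177  0.07      ]
rack scene [[ 0.5628 -0.053   0.07  ]
 [ 0.5755  0.2154  0.07  ]
 [ 0.5166  0.2183  0.07  ]] [0.26864541 0.05891654] [0.53970887 0.08269214 0.07      ]
blade [[0.5537 0.0983 0.17  ]
 [0.5321 0.0604 0.17  ]
 [0.5262 0.064  0.17  ]
 [0.5493 0.1029 0.17  ]] [0.0435832  0.00694757 0.04525915 0.00637276] [0.54031992 0.08141335 0.17      ]
blade [[0.5324 0.0625 0.17  ]
 [0.5265 0.0653 0.17  ]
 [0.5468 0.103  0.17  ]
 [0.5536 0.1017 0.17  ]] [0.00650809 0.04276772 0.00684934 0.04458486] [0.53982683 0.08311363 0.17      ]
pot [[ 0.5833 -0.2477  0.1   ]
 [ 0.5248 -0.2459  0.1   ]
 [ 0.5533 -0.2184  0.1   ]
 [ 0.5545 -0.2763  0.1   ]] 0.05859160217281883 0.05796685528046426 [ 0.55406554 -0.24683687  0.1       ] [ 0.55387153 -0.24733999  0.1       ]
pot [[ 0.5339 -0.2678  0.1   ]
 [ 0.5739 -0.2261  0.1   ]
 [ 0.5777 -0.263   0.1   ]
 [ 0.5303 -0.2295  0.1   ]] 0.057714897030514134 0.0580524605490731 [ 0.55386054 -0.24696212  0.1       ] [ 0.55402697 -0.24629614  0.1       ]
```

```bash
cat >> h.py <<'E'
from scipy.spatial.transform import Rotation as Ro
def st():
    from rig import arm
    s=arm.sense(); R=Ro.from_quat(s['tool_rot']).as_matrix()
    print('t',round(s['clock'],2),'p',np.round(s['position'],4),'gap',round(s['finger_gap'],4),'F',np.round(s['wrist_force'],1),'q',np.round(s['joint_pos'],2)); return s,R
def togo(target,yawz=None):
    s,R=st(); print('tool axes\n',R.round(4))
    d=np.array(target)-s['position']; 
    if yawz is not None:
        a=np.arctan2(R[1,2],R[0,2]); dl=(np.radians(yawz)-a+np.pi/2)%np.pi-np.pi/2
        # turn about tool y (down) by th changes world yaw by -th
        print('world yaw z now',np.degrees(a),'turn about tool y',-dl,'or',-dl+np.pi*np.sign(dl))
    print('shift now-tool mm',(R.T@d*1000).round(1))
    if yawz is not None:
        R2=R@Ro.from_rotvec([0,-dl,0]).as_matrix(); print('z after',R2[:,2].round(3),'shift mm after turn',(R2.T@d*1000).round(1))
E
python3 -c "
from h import *
togo([.540,.0823,.25],-29.3)"
```

```text
t 0.1 p [ 0.2251 -0.5556  0.2525] gap 0.0851 F [ 0.5 -0.8 -0.3] q [-1.3   0.36  1.51  0.    1.27 -0.12]
tool axes
 [[-9.269e-01 -4.000e-04  3.754e-01]
 [-3.754e-01  1.600e-03 -9.269e-01]
 [-2.000e-04 -1.000e+00 -1.700e-03]]
world yaw z now -67.95389309738003 turn about tool y -0.6746377032631905 or 2.4669549503266026
shift now-tool mm [-531.3    3.4 -473. ]
z after [ 0.872 -0.489 -0.001] shift mm after turn [-710.4    3.4  -37.5]
```

>>> {"op": "arm_command", "data": {"commands": [[[0,0,0],-0.169],[[0,0,0],-0.169],[[0,0,0],-0.169],[[0,0,0],-0.168],[[-50,0,-3],0],[[-50,0,-3],0],[[-50,0,-3],0],[[-50,0,-3],0],[[-50,0,-3],0],[[-50,0,-3],0]], "hand": -1, "newtons": 50}}

```text
clock: 1.35
position: [0.3565, -0.284, 0.2531]
tool_rot: [-0.357, 0.61, -0.61, 0.357]
wrist_force: [0.4, 0.6, -0.1]
finger_gap: 0.085
```

>>> {"op": "arm_command", "data": {"commands": [[[-50,0,-3],0],[[-50,0,-3],0],[[-50,0,-3],0],[[-50,0,-3],0],[[-50,0,-3],0],[[-50,0,-3],0],[[-50,0,-2],0],[[-50,0,0],0],[[-10,0,0],0],[[0,0,0],0]]}}

```text
clock: 2.6
position: [0.5389, 0.082, 0.2528]
tool_rot: [-0.358, 0.61, -0.61, 0.357]
wrist_force: [0.4, 0.4, -0.3]
finger_gap: 0.0856
```

```bash
python3 -c "
from h import *
togo([.540,.0823,.25],-29.3)"
```

```text
t 2.6 p [0.5389 0.082  0.2528] gap 0.0856 F [ 0.4  0.4 -0.3] q [ 0.02  0.28  1.63 -0.    1.23  0.53]
tool axes
 [[-4.878e-01 -1.200e-03  8.730e-01]
 [-8.730e-01 -4.000e-04 -4.878e-01]
 [ 9.000e-04 -1.000e+00 -9.000e-04]]
world yaw z now -29.19338822230524 turn about tool y 0.0018607265421777264 or -3.1397319270476154
shift now-tool mm [-0.8  2.8  0.8]
z after [ 0.872 -0.489 -0.001] shift mm after turn [-0.8  2.8  0.8]
```

>>> {"op": "arm_command", "data": {"commands": [[[-1,25,1],0],[[0,25,0],0],[[0,25,0],0],[[0,20,0],0],[[0,6,0],0],[[0,0,0],0]]}}

```text
clock: 3.35
position: [0.5403, 0.0813, 0.1524]
tool_rot: [-0.357, 0.61, -0.61, 0.357]
wrist_force: [0.2, -0.6, 0.0]
finger_gap: 0.0854
```

```bash
cat > pic.py <<'E'
import sys
from h import *
from rig import imaging
for n in("scene","top"):
    d=imaging.get_image(n);np.savez(f"pics/{n}{sys.argv[1]}.npz",**d);cv2.imwrite(f"pics/{n}{sys.argv[1]}.png",d["color"])
st()
E
python3 pic.py 1
```

```text
t 3.45 p [0.5411 0.0817 0.1532] gap 0.0858 F [0.5 0.2 0.2] q [0.02 0.4  1.74 0.   1.01 0.54]
```

View pics/scene1.png

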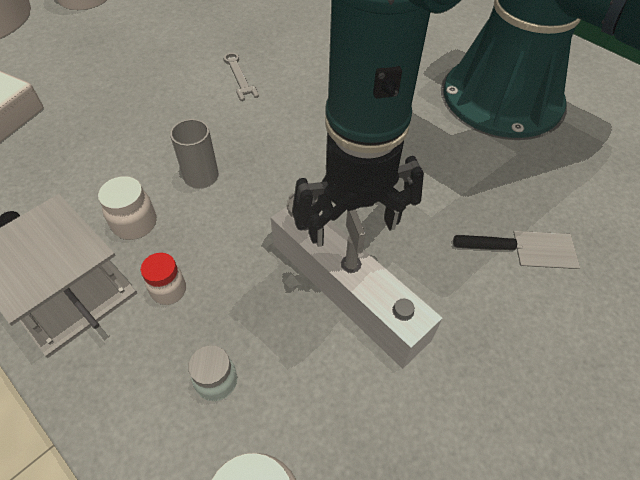

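The blade at (355,230) sits centrally between the open fingers at (315,230) and (395,215). Closing now.

>>> {"op": "arm_command", "data": {"commands": [[[0,0,0],0],[[0,0,0],0],[[0,0,0],0],[[0,0,0],0],[[0,0,0],0],[[0,0,0],0],[[0,0,0],0],[[0,0,0],0]], "hand": 1, "newtons": 50}}

```text
clock: 4.45
position: [0.5405, 0.0823, 0.1524]
tool_rot: [-0.357, 0.61, -0.61, 0.357]
wrist_force: [-1.7, 1.8, 4.9]
finger_gap: 0.0079
```

>>> {"op": "arm_command", "data": {"commands": [[[0,-10,0],0],[[0,-10,0],0],[[0,-10,0],0],[[0,-10,0],0],[[0,-15,0],0],[[0,-15,0],0]]}}

```text
clock: 5.2
position: [0.5409, 0.0821, 0.2236]
tool_rot: [0.357, -0.61, 0.61, -0.358]
wrist_force: [-0.7, 0.1, -1.5]
finger_gap: 0.0071
```

>>> {"op": "arm_command", "data": {"commands": [[[0,-15,0],0],[[0,-15,0],0],[[0,-20,0],0],[[0,-20,0],0],[[0,-15,0],0],[[0,0,0],0],[[0,0,0],0]]}}

```text
clock: 6.08
position: [0.5402, 0.0822, 0.3067]
tool_rot: [-0.358, 0.61, -0.61, 0.357]
wrist_force: [-0.1, 1.1, -2.8]
finger_gap: 0.0075
```

```bash
python3 pic.py 2
```

```text
t 6.17 p [0.54   0.0822 0.3063] gap 0.0071 F [-0.3 -0.2 -2. ] q [0.02 0.24 1.55 0.   1.35 0.54]
```

View pics/scene2.png

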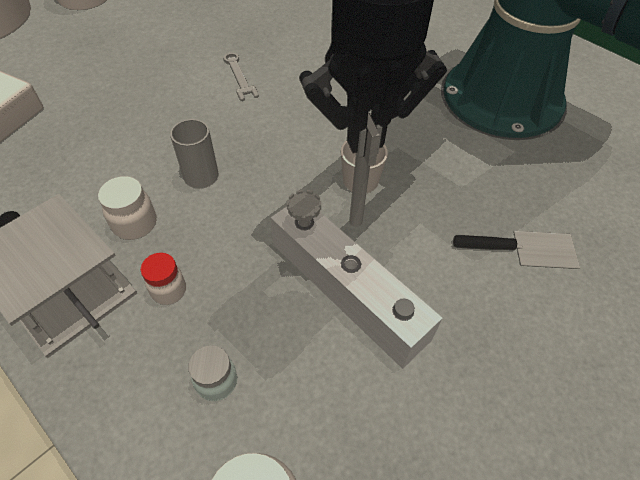

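View pics/top2.png

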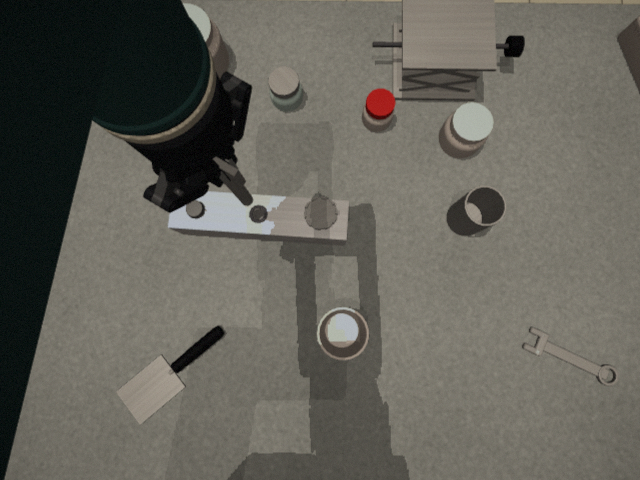

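The paddle hangs free and upright: foot at scene (357,224) and top (247,199), sleeve at scene (351,264) empty, disc still in place. Checking foot position against the expected one, and working out the carry to the pot.

```bash
python3 -c "
from h import *
s=load('scene2');t=load('top2')
P=[[.540,.0822,z] for z in(.155,.164,.18,.28)]
print(proj(s,P),proj(t,P))
for d,k,(a,b,c,e) in((s,6,(310,90,420,190+50)),(t,8,(200,140,270,215))):
    im=d['color'][b:e,a:c];k=min(800//(c-a),600//(e-b));cv2.imwrite('pics/f_%d.png'%a,cv2.resize(im,None,fx=k,fy=k,interpolation=cv2.INTER_CUBIC));print(a,k)
togo([.554,-.2468,.3063])"
```

```text
[[354.89905687 226.58023486]
 [355.4351493  222.08972435]
 [356.42132798 213.82912324]
 [363.73948711 152.52948794]] [[248.15052922 201.62036057]
 [246.881026   200.07019695]
 [244.52277721 197.19058905]
 [226.03993862 174.62158447]]
310 4
200 8
t 6.17 p [0.54   0.0822 0.3063] gap 0.0071 F [-0.3 -0.2 -2. ] q [0.02 0.24 1.55 0.   1.35 0.54]
tool axes
 [[-4.891e-01 -1.900e-03  8.722e-01]
 [-8.722e-01  1.000e-04 -4.891e-01]
 [ 8.000e-04 -1.000e+00 -1.700e-03]]
shift now-tool mm [280.1  -0.  173.1]
```

View pics/f_310.png

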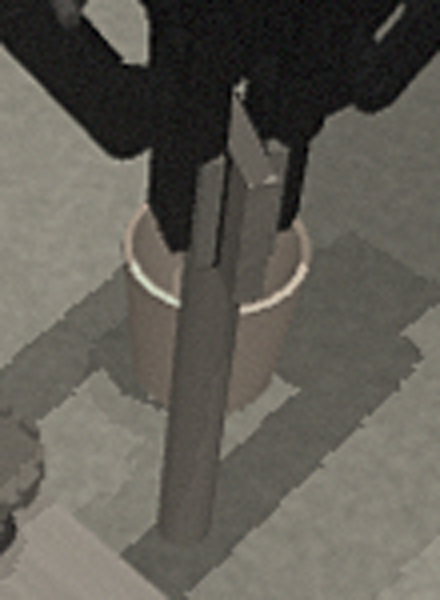

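View pics/f_200.png

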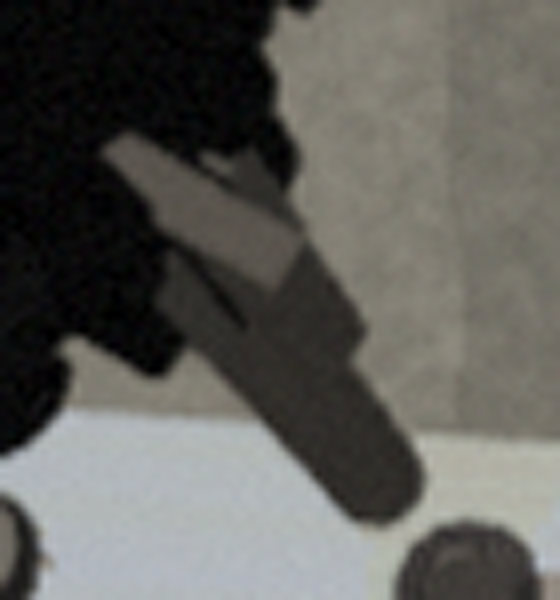

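Foot is where predicted (0.540, 0.082, ~0.163) and upright. Carrying to above the pot.

>>> {"op": "arm_command", "data": {"commands": [[[15,0,9],0],[[30,0,19],0],[[35,0,22],0],[[40,0,25],0],[[40,0,25],0],[[40,0,25],0],[[35,0,21],0],[[25,0,15],0],[[15,0,9],0],[[5,0,3],0]]}}

```text
clock: 7.42
position: [0.5542, -0.2477, 0.3069]
tool_rot: [-0.357, 0.611, -0.61, 0.357]
wrist_force: [0.2, -0.2, -2.7]
finger_gap: 0.0078
```

>>> {"op": "arm_command", "data": {"commands": [[[0,0,0],0],[[0,0,0],0],[[0,0,0],0],[[0,0,0],0]]}}

```text
clock: 7.92
position: [0.5547, -0.2461, 0.3074]
tool_rot: [-0.358, 0.61, -0.61, 0.358]
wrist_force: [0.4, -0.0, -3.1]
finger_gap: 0.0077
```

```bash
python3 pic.py 3;python3 -c "
from h import *
s=load('scene3');t=load('top3')
P=[[.554,-.2468,z] for z in(.1,.164,.18,.28)]
print(proj(s,P),proj(t,P))
togo([.554,-.2468,.3063])
for d,n,(a,b,c,e) in((s,'s',(140,40,280,200)),(t,'t',(420,130,550,250))):
    im=d['color'][b:e,a:c];k=min(800//(c-a),600//(e-b));cv2.imwrite('pics/g_%s.png'%n,cv2.resize(im,None,fx=k,fy=k,interpolation=cv2.INTER_CUBIC));print(n,k)"
```

```text
t 8.03 p [ 0.5547 -0.2464  0.3074] gap 0.0076 F [ 0.1  0.8 -1.4] q [-0.53  0.33  1.42  0.    1.39 -0.02]
[[189.46773921 131.89291666]
 [180.68134399  98.55226625]
 [178.28275465  89.4506351 ]
 [161.03310332  23.99551041]] [[484.53798887 205.34192372]
 [502.07580514 194.64410494]
 [507.09586081 191.58194229]
 [546.52597415 167.53013328]]
t 8.03 p [ 0.5547 -0.2464  0.3074] gap 0.0076 F [ 0.1  0.8 -1.4] q [-0.53  0.33  1.42  0.    1.39 -0.02]
tool axes
 [[-4.886e-01  1.000e-04  8.725e-01]
 [-8.725e-01  0.000e+00 -4.886e-01]
 [-1.000e-04 -1.000e+00  1.000e-04]]
shift now-tool mm [ 0.7  1.1 -0.4]
s 3
t 5
```

View pics/g_s.png

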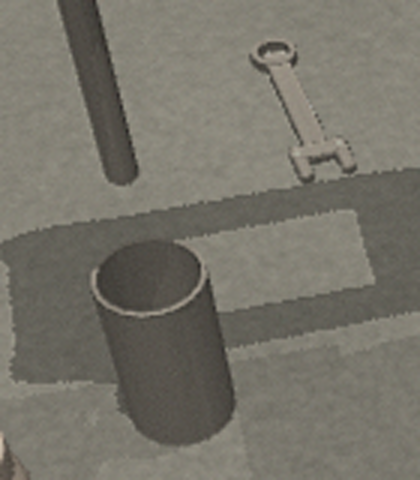

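View pics/g_t.png

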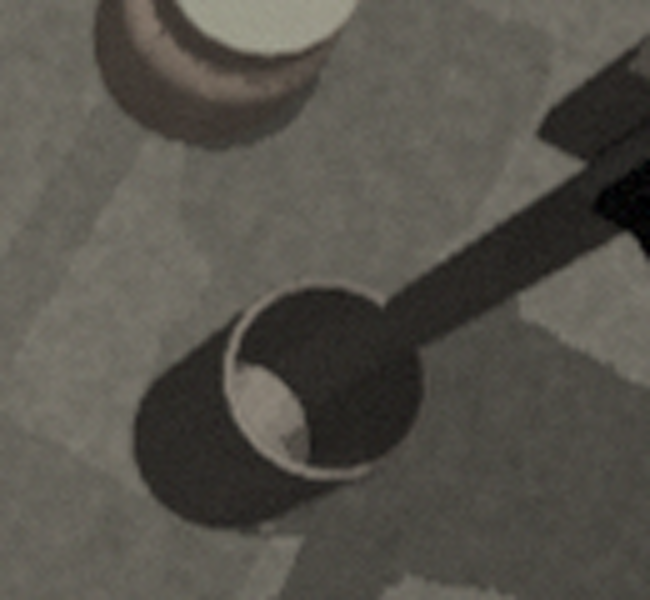

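Foot in scene at (181,98.5), as predicted and centred over the pot, whose rim centre is at (189,132). Lowering.

>>> {"op": "arm_command", "data": {"commands": [[[1,15,0],0],[[0,25,0],0],[[0,25,0],0],[[0,20,0],0],[[0,20,0],0],[[0,15,0],0],[[0,12,0],0],[[0,8,0],0],[[0,4,0],0],[[0,0,0],0]]}}

```text
clock: 9.28
position: [0.5542, -0.2476, 0.1634]
tool_rot: [0.357, -0.61, 0.61, -0.357]
wrist_force: [0.0, 0.3, -0.9]
finger_gap: 0.0075
```

>>> {"op": "arm_command", "data": {"commands": [[[0,3,0],0],[[0,3,0],0],[[0,2,0],0],[[0,0,0],0]]}}

```text
clock: 9.78
position: [0.554, -0.2475, 0.1551]
tool_rot: [-0.357, 0.61, -0.61, 0.357]
wrist_force: [0.1, 0.3, -1.7]
finger_gap: 0.0075
```

>>> {"op": "arm_command", "data": {"commands": [[[0,2,0],0],[[0,2,0],0],[[0,0,0],0]]}}

```text
clock: 10.15
position: [0.554, -0.2474, 0.1511]
tool_rot: [-0.357, 0.61, -0.61, 0.357]
wrist_force: [-0.4, -0.0, -1.7]
finger_gap: 0.0075
```

>>> {"op": "arm_command", "data": {"commands": [[[0,1,0],0],[[0,1,0],0],[[0,0,0],0]]}}

```text
clock: 10.52
position: [0.5541, -0.2475, 0.1492]
tool_rot: [-0.357, 0.61, -0.61, 0.357]
wrist_force: [0.0, -0.5, -2.1]
finger_gap: 0.0074
```

>>> {"op": "arm_command", "data": {"commands": [[[0,1,0],0],[[0,1,0],0],[[0,0,0],0]]}}

```text
clock: 10.9
position: [0.5544, -0.2477, 0.1484]
tool_rot: [0.357, -0.61, 0.61, -0.358]
wrist_force: [-0.5, 0.4, 6.4]
finger_gap: 0.0074
```

Floor contact: wrist z force went from -2 to +6.4 N. Picture check, then release.

```bash
python3 pic.py 4
```

```text
t 11.0 p [ 0.5545 -0.2477  0.1484] gap 0.0075 F [-1.2  1.3  6.1] q [-0.53  0.48  1.61  0.    1.06 -0.02]
```

View pics/scene4.png

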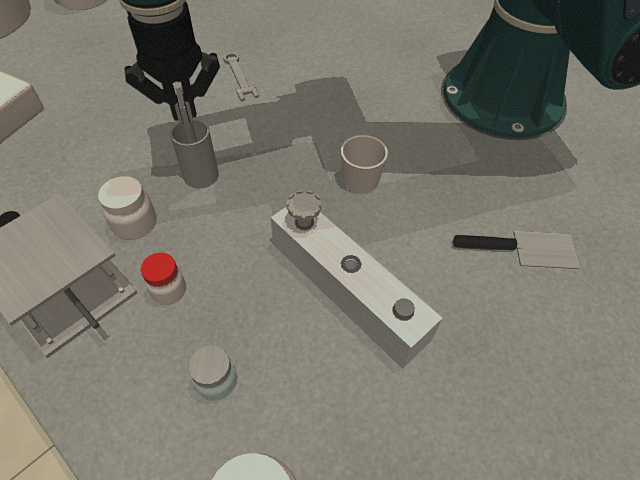

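The paddle stands in the pot (pot rim at (191,135), still upright), with fingers just above the rim. Releasing.

>>> {"op": "arm_command", "data": {"commands": [[[0,0,0],0],[[0,0,0],0],[[0,0,0],0],[[0,0,0],0],[[0,0,0],0],[[0,0,0],0],[[0,0,0],0],[[0,0,0],0]], "hand": -1}}

```text
clock: 12.0
position: [0.5542, -0.2476, 0.1473]
tool_rot: [-0.357, 0.61, -0.61, 0.357]
wrist_force: [0.1, -0.1, -0.2]
finger_gap: 0.085
```

```bash
python3 pic.py 5
```

```text
t 12.1 p [ 0.5541 -0.2475  0.1473] gap 0.0855 F [-0.6  0.2 -0.4] q [-0.53  0.48  1.61  0.    1.06 -0.02]
```

View pics/scene5.png

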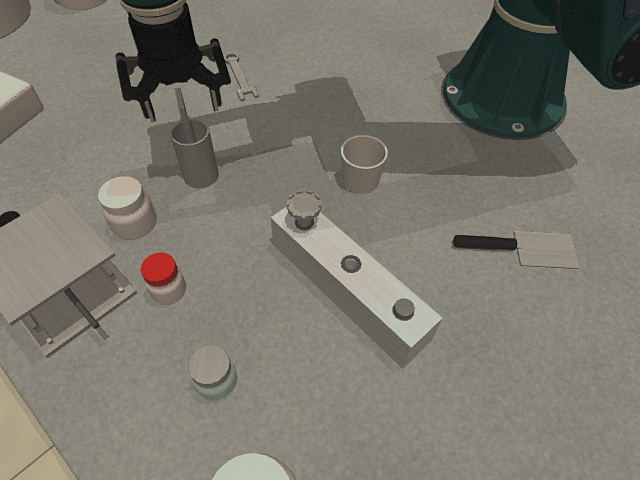

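View pics/top5.png

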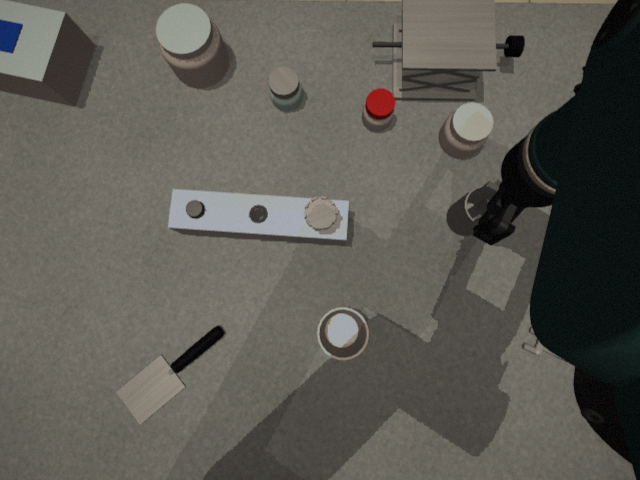

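The paddle stands free between the fully open fingers (blade at scene (184,108)), pot upright. Backing straight up.

>>> {"op": "arm_command", "data": {"commands": [[[0,-8,0],0],[[0,-15,0],0],[[0,-20,0],0],[[0,-25,0],0],[[0,-30,0],0],[[0,-30,0],0],[[0,-25,0],0],[[0,-15,0],0],[[0,0,0],0],[[0,0,0],0]]}}

```text
clock: 13.35
position: [0.5536, -0.2472, 0.3144]
tool_rot: [-0.358, 0.611, -0.61, 0.357]
wrist_force: [0.1, -0.2, -0.9]
finger_gap: 0.0852
```

```bash
python3 pic.py 6;python3 -c "
from h import *
s=load('scene6');t=load('top6')
P=[[.554,-.2475,z] for z in(.1,.126,.166)]
print(proj(s,P),proj(t,P))
im=np.hstack([cv2.resize(d['color'][b:b+160,a:a+160],(400,400),interpolation=cv2.INTER_CUBIC) for d,a,b in((s,110,50),(t,420,110))]);cv2.imwrite('pics/end.png',im)
a=load('top0')['color'];print('disc diff',cv2.absdiff(load('scene0')['color'],s['color'])[185:235,280:330].mean())"
```

```text
t 13.45 p [ 0.5535 -0.2472  0.314 ] gap 0.0856 F [ 0.7 -0.2  0.2] q [-0.53  0.32  1.41  0.    1.41 -0.02]
[[189.19268396 131.66896549]
 [185.76351685 118.67978708]
 [180.09413345  97.20500032]] [[485.03049016 205.35199246]
 [491.72965052 201.27892469]
 [503.23820897 194.28175849]]
disc diff 4.484266666666667
```

View pics/end.png

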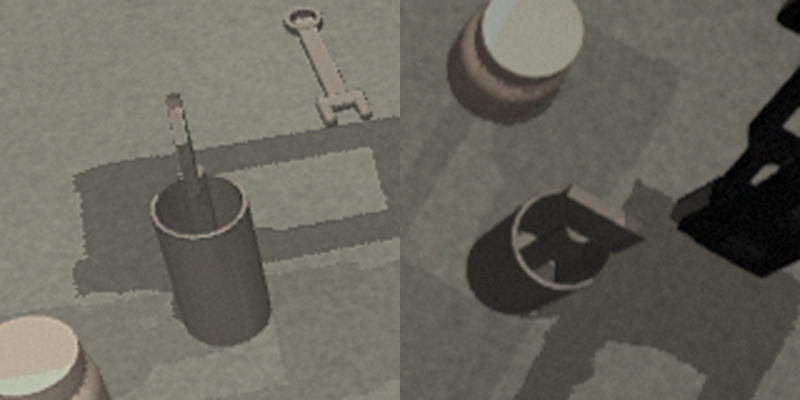

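The paddle stands upright in the pot: the blade's expected top centre at crop (175,118) lies on the visible blade, and the pot is upright and unmoved. The gripper is clear and the disc is in place, so I'm handing in.

```bash
python3 -c "
from rig import arm
print(arm.hand_in())"
```

```text
the job is handed in; nothing more can be done
None
```

The paddle stirrer is out of the rack and standing blade up in the tall steel pot, and the job is handed in. It reported no verdict.

- **Lift and carry:** I gripped the blade across its thickness and drew it straight up out of the middle sleeve. I carried it over the disc stirrer to the pot with the foot about 160 mm above the table.
- **Placing:** I lowered it until the foot touched the pot's floor. The wrist z force went from about -2 N to +6 N there, and only then did I open the fingers and back straight up.
- **Last checks:** The final pictures, about 13.5 s in, show the paddle standing upright in the pot with no visible lean, and the pot upright and unmoved. The disc stirrer still looks to be in its sleeve. The gripper is clear at about 0.31 m with roughly zero wrist force.
- **Limits of the checks:** No check failed or disagreed. The paddle's final lean was judged by eye against the predicted blade position, not measured. The disc was judged by eye too; the picture difference there (4.5 grey levels) was too coarse to confirm it.

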